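# Turn the recipe leaf

## Robot

A 7-joint arm with a two-finger parallel gripper is mounted at the origin on the work surface. World frame = base frame: x ahead of the robot, y to its left, z up, the work surface at z = 0. Lengths are in mm, angles in rad, forces in N, time in s.
With the tool pointing down it reaches from about 425 to 875 mm from the base axis. Payload 4.7 kg.
Tool frame: the origin (TCP) lies on the front face of the gripper's body, between the roots of the fingers; the fingertips stand 73 mm ahead of it and the grasp point (between the pads) lies 54 mm ahead of it; z points along the fingers, y is the line along which they close (so a half turn about z gives the same grasp; the last joint's range is limited). The gripper opens to 85 mm and grips with 20 to 120 N. Pads are 22 mm wide; open, the fingers measure 114 mm over their backs; the gripper's body (76 mm by 85 mm) begins 54 mm behind the grasp point. The pads swing forward as they close: fully open they stand 13 mm farther back than shut.
Start: joints at [1.279, 0.321, -0.07, 1.45, 0.023, 1.371, -0.057], TCP at [195.668, -619.864, 303.949] pointing down, gripper open.
Joint ranges: [-2.86, 2.86], [-0.3, 2.09], [-1.38, 1.24], [0.06, 2.45], [-1.56, 4.7], [0.09, 2.05], [-2.69, 2.69]. Speed limits (rad/s): [2.57, 2.57, 3.14, 3.14, 3.14, 3.14, 3.14].

## Interface

Orientations are given as a unit quaternion [x, y, z, w].
In Python, from station import ctrl gives the robot as it stands.
- The arm moves only by the shell command python3 -m pendant 'ROWS' [OPENING] [FORCE]. ROWS is JSON, a list of rows, each a list of 2 entries, a list of its own where there are three numbers: the shift along the world's x, y, z scaled (see below), then the turn, a rotation vector about the world's x, y, z scaled (see below). A call has 1 to 20 rows; each row is the pose to reach, as a shift and turn from the pose commanded when the call began; what a row does not reach only later rows make up. The controller multiplies each number of a shift by 200 mm and each number of a turn by pi/2 rad. A row lasts 1/10 s, in which the tool goes at most 50 mm and 8.59 degrees, less where a joint would pass 70% of its speed; a pose out of reach is approached as far as the arm can. A call with a number of a shift or a turn outside -1 to 1 is refused whole. A call with a gripper value outside its range is refused whole. OPENING is the gripper's target within -1 to 1 (fully open at 1, half-way at 0, shut at -1), set as the call begins (- or left out, the last holds). The fingers move at their own pace and stop on an object; FORCE is the grip in N (left out, the last holds). Time passes only in rows, so rows that repeat a pose let the fingers close. It gives the time, the measured TCP pose, the force, the opening and the grip force at its end, in the units of the state.
- ctrl.get_obs(): the state, without advancing time (a new reading comes with each control period).
- ctrl.get_image(name): name is "scene" or "top" or "wrist"; returns (picture, depth): 420x560x3 uint8, red, green, blue; 420x560 float32, mm along the optical axis (not along the pixel's ray), 0 where there is no reading.
- ctrl.get_calibration(name): a dict with "K" (3x3 intrinsics, pixels), "R" (3x3) and "t" (3): a world point X has camera coordinates R X + t. Camera axes: x right, y down, z forward; pixel columns grow to the right and rows downward; lengths in mm; the calibration is good to about 2 mm. The wrist camera is an equidistant fisheye: a pixel r from the principal point sees the ray r / f radians off the axis. A picture is of the moment at which its call begins: read the wrist's pose just before it. get_calibration takes no time and is no camera call; for the wrist camera it gives the pose at the moment of the call.
- ctrl.hand_in(): hands the job in; it is judged then, once.
Trained networks look in the newest picture that a camera, given by its name, has taken for a name from the list of things; names that differ only in an ending like _2 or _b are one class to them, and where a whole thing is asked for, a point or a joint stands for the part that bears it (a point fixed in the world has none). Each returns a list of dicts, best first, with "conf" (0 to 1); they miss things now and then, are a little off and sometimes report something else, mostly with a low value. They report only what shows in the picture. A call takes as long as a camera call.
- ctrl.search_frame(query, camera): "xyz" ([x, y, z] in mm, in world coordinates, good to about 4 mm: the middle of the surface that is visible of it).
The state is a dict: "time": time; "qpos": joint angles; "qd": joint speeds; "joint_efforts": joint torques, N m; "tool_pos": TCP position; "orientation": TCP orientation; "wrist_force": force on the tool from outside, world axes, zero at the start; "wrist_torque": the same for the moment, N m; "finger_gap": finger opening in mm; "gripper_force": force on a finger pad.
Only numpy, scipy, OpenCV 4.12 (cv2) and the standard library are available. Lean on these libraries where they do the work, as an engineer would, in place of code of your own. Each camera call takes 0.05 s, during which the arm holds its last target. There are 200 camera calls.

## Task

Turn the propped-up leaf of the recipe book over its spine, from right to left as the robot sees it, with your fingertips and press it down until it lies flat on the left-hand page, then take your hand away. Only push the leaf: do not pinch it or lift anything, and leave the book and the other kitchen things where they are.

Things in the scene. Friction and masses are not known exactly. Their poses are not given: they have to be found in the camera images.
- book: red recipe book lying open on the counter, loose, about 1 kg, 236 mm (its x, across the spine) by 180 mm (its y, along the spine), page tops 12 mm above the counter. Origin: centre of its underside, below the spine. Its z is up; its x points from the right-hand page (where the leaf starts) to the left-hand page. Left and right are as the robot sees them; the spine points roughly away from it (book yaw 1.25 to 2.15).
- spine (a point): point on the hinge axis at the middle of the spine, 17 mm above the counter. The hinge axis runs along the book's y; two steel bearings, 10 mm wide and 20 mm high, stand at its ends, 82 mm either side of the middle. Axes as the book's.
- leaf (a joint): angle of the leaf about the spine: 0 = lying on the right-hand page, 1.57 = upright, 3.14 = lying flat on the left-hand page (end stop). It starts propped ajar at 0.45 to 0.8, and a stiff hinge makes it stay at whatever angle it is left; turning it takes about 1 to 2 N at the free edge.
- edge (a point): middle of the free edge of the leaf, 105 mm from the hinge axis. The leaf is a rigid blue plate, 140 mm along the spine and 4 mm thick (the hinge axis lies in its middle plane); its free edge faces right at the start. Its origin moves with the leaf; its x points from the free edge to the spine.
- card: yellow picture card, 79 by 132 by 2 mm, fixed on the face of the leaf that is up at the start (4 mm in from the leaf's free edge and ends); it faces down on the left-hand page at the end. Origin: centre of the card's side against the leaf, 61.5 mm from the hinge axis.
- turner: black plastic turner, 290 mm long and low, lying along the book to its right. Bystander.
- container: clear food container with blue snap lid, 182 by 122 by 70 mm, standing to the left of the book; origin under its centre. Bystander.
- jar: amber glass jar, 68 mm across, 110 mm high, beyond the book, far to one side; origin under its centre. Bystander.
- mug: white mug, 76 mm across, 85 mm high, beyond the book, far to the other side; origin under its centre. Bystander.
- pin_mid (a point): middle of the wooden rolling pin, 414 mm long, 48 mm thick, lying beyond the book. Bystander.
- plate: the blue plate of the leaf itself, 99 by 140 by 4 mm, whose bare face is underneath at the start and on top at the end. Origin: its centre, 55.5 mm from the hinge axis. Its x axis points from the free edge to the spine.

How it is judged:
By the outcome, as a careful person would: the job done as asked, in the order asked, and still so for the second after the job is handed in, with the robot touching nothing.
It also fails if it takes over 42 s, if anything falls off the work surface, if the arm or the gripper's body presses on something with over 40 N, if the wrist force passes 120 N, or if a joint passes its speed limit or range.

## Working session

There is one attempt and no reset: what is moved stays moved. The work goes in short steps, Python scripts to look and compute and a shell command to move; the robot and the scene stay as the last step left them, time stands still between calls to the robot, and variables do not carry over. Pictures are saved under pics/ and viewed, at most 10 in all, crops included, and the job is handed in when it is done.

```bash
mkdir -p pics; python3 - <<'E'
from station import ctrl
import cv2
o=ctrl.get_obs();print(o['time'],o['tool_pos'],o['orientation'],o['finger_gap'])
for c in("top","scene"):
    p,d=ctrl.get_image(c);cv2.imwrite(f"pics/{c}0.png",p[:,:,::-1])
    for q in("book","spine","edge","card","turner","container","jar","mug","pin_mid"):
        r=ctrl.search_frame(q,c)
        print(c,q,[([round(v) for v in x["xyz"]],round(x["conf"],2)) for x in r[:2]])
E
```

```text
0.0 [ 195.52603752 -619.47350096  302.83595154] [ 9.88332212e-01  1.52310729e-01 -1.84335386e-04 -9.20517384e-04] 85.39503288353798
top book [([513, 65, 11], 0.77)]
top spine [([510, 72, 9], 0.83)]
top edge [([528, 29, 44], 0.8)]
top card [([531, 15, 50], 0.56)]
top turner [([659, -94, 6], 0.96)]
top container [([433, 278, 70], 0.69)]
top jar [([699, -348, 112], 0.79), ([512, 67, 12], 0.52)]
top mug [([706, 375, 44], 0.92)]
top pin_mid [([772, -17, 40], 0.64)]
scene book [([534, 66, 15], 0.81)]
scene spine [([540, 62, 7], 0.65)]
scene edge [([536, 29, 44], 0.81), ([533, 63, 14], 0.51)]
scene card [([535, 16, 50], 0.82)]
scene turner [([665, -85, -2], 0.63)]
scene container [([460, 276, 68], 0.62)]
scene jar [([725, -349, 87], 0.73)]
scene mug [([713, 372, 52], 0.78)]
scene pin_mid [([785, -17, 35], 0.89)]
```

View both.

View pics/top0.png

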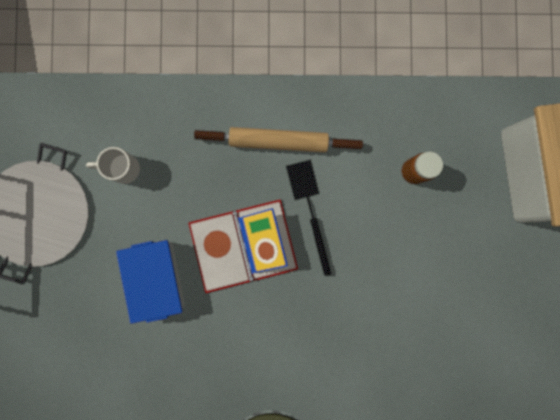

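View pics/scene0.png

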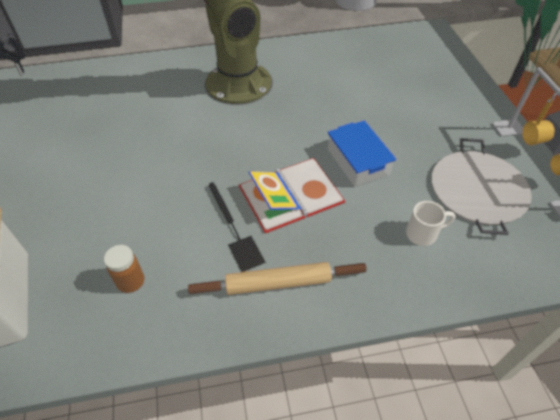

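The top view shows the book (corners about (190,222), (282,201), (298,269), (206,292)), with the yellow card on the tilted leaf around (263,242). The turner is to its right, and the container's right edge is about (181,310). The scene view agrees. Next I'll get the exact geometry from colour and depth.

```bash
cat > h.py <<'E'
import numpy as np,cv2
from station import ctrl
def cloud(c):
    p,d=ctrl.get_image(c);k=ctrl.get_calibration(c);K,R,t=(np.array(k[x]) for x in("K","R","t"))
    v,u=np.indices(d.shape);ray=np.stack([(u-K[0,2])/K[0,0],(v-K[1,2])/K[1,1],np.ones(d.shape)],-1)
    return p,d,(ray*d[...,None]-t)@R
E
python3 - <<'E'
from h import *
for c in("top","scene"):
    p,d,X=cloud(c);h=cv2.cvtColor(p,cv2.COLOR_RGB2HSV);x,y,z=X[...,0],X[...,1],X[...,2]
    reg=(d>0)&(x>380)&(x<660)&(y>-90)&(y<200)&(abs(z)<140)
    red=reg&((h[...,0]<8)|(h[...,0]>172))&(h[...,1]>110)&(z<25)
    bookm=reg&(z>5)&(z<130)
    # book rectangle from all non-counter coloured pixels
    pts=X[red][:,:2].astype(np.float32);print(c,"red rect",red.sum(),cv2.minAreaRect(pts))
    pts=X[bookm][:,:2].astype(np.float32);print("all rect",cv2.minAreaRect(pts))
    yl=reg&(h[...,0]>18)&(h[...,0]<36)&(h[...,1]>120)
    yl=cv2.erode(yl.astype(np.uint8),np.ones((3,3)))>0
    P=X[yl];m=np.median(P,0);P=P[np.linalg.norm(P-m,axis=1)<90];m=P.mean(0);w,V=np.linalg.eigh(np.cov(P.T));n=V[:,0]*np.sign(V[2,0])
    print("card",len(P),m.round(),"n",n.round(3),"tilt",np.arccos(n[2]).round(3),"dir",np.arctan2(n[1],n[0]).round(3),"res",np.sqrt(w[0]).round(2))
    print("container x,y range",[ (X[(d>0)&(abs(z-68)<8)&(h[...,0]>100)&(h[...,0]<130)&(h[...,1]>150)&(y>150)][:,i].min().round(),X[(d>0)&(abs(z-68)<8)&(h[...,0]>100)&(h[...,0]<130)&(h[...,1]>150)&(y>150)][:,i].max().round()) for i in(0,1)])
print(ctrl.get_obs()['time'])
E
```

```text
top red rect 456 ((516.3776245117188, 70.22077941894531), (180.65969848632812, 236.49327087402344), 14.08536434173584)
all rect ((521.2090454101562, 55.21098327636719), (289.182861328125, 276.1063537597656), 89.9898452758789)
card 472 [535.  17.  50.] n [-0.116  0.456  0.882] tilt 0.49 dir 1.819 res 1.64
container x,y range [(np.float64(342.0), np.float64(528.0)), (np.float64(207.0), np.float64(356.0))]
scene red rect 200 ((582.2401733398438, 44.748779296875), (281.453125, 134.82672119140625), 68.54515075683594)
all rect ((518.69091796875, 52.44578552246094), (271.5221252441406, 291.76318359375), 1.8600471019744873)
card 141 [549.  20.  53.] n [-0.118  0.457  0.882] tilt 0.492 dir 1.824 res 1.25
container x,y range [(np.float64(344.0), np.float64(531.0)), (np.float64(211.0), np.float64(354.0))]
1.1
```

```bash
cat >> h.py <<'E'
from scipy.spatial.transform import Rotation as Ro
C=np.array([516.4,70.2]);yaw=1.8166
B=np.array([np.cos(yaw),np.sin(yaw)]);S=np.array([np.sin(yaw),-np.cos(yaw),0])  # S: away from robot
def tcp(u,z,tilt=np.pi/4):  # tip centre (u along book x, world z) -> TCP
    u2=u-73*np.sin(tilt);return np.r_[C+B*u2,z+73*np.cos(tilt)]
def target(tilt):
    y=np.r_[-B,0];zz=np.array([0,0,-1.]);x=np.cross(y,zz)
    return Ro.from_rotvec(S*tilt)*Ro.from_matrix(np.c_[x,y,zz])
def go(u,z,tilt=np.pi/4):
    o=ctrl.get_obs();d=(tcp(u,z,tilt)-o['tool_pos'])/200
    r=(target(tilt)*Ro.from_quat(o['orientation']).inv()).as_rotvec()/(np.pi/2)
    print((u,z),"shift",d.round(3),"turn",r.round(3))
E
python3 - <<'E'
from h import *
print(target(np.pi/4).as_matrix().round(2));go(-150,250);go(-150,90)
E
python3 -m pendant '[[[0.62,0.8,0],[0,0,0]],[[0.62,0.8,0],[0,0,0]],[[0.62,0.8,0],[0,0,0]],[[0.62,0.8,0],[0,0,0]],[[0.62,0.8,0],[0,0,0]]]' -1
```

```text
[[ 0.97  0.17 -0.17]
 [ 0.24 -0.69  0.69]
 [-0.   -0.71 -0.71]]
(-150, 250) shift [ 1.849  2.473 -0.012] turn [ 0.481  0.136 -0.036]
(-150, 90) shift [ 1.849  2.473 -0.812] turn [ 0.481  0.136 -0.036]
time: 1.6
tool_pos: [326.0, -453.4, 304.6]
orientation: [0.987, 0.158, 0.002, -0.001]
wrist_force: [1.7, -0.0, 0.3]
finger_gap: 12.3
gripper_force: 0.0
```

```bash
python3 -m pendant '[[[0.3,0.4,0],[0.05,0.01,0]],[[0.62,0.8,0],[0.13,0.04,-0.01]],[[0.62,0.8,0],[0.2,0.05,-0.01]],[[0.62,0.8,0],[0.24,0.07,-0.02]],[[0.62,0.8,0],[0.24,0.07,-0.02]]]'
python3 -m pendant '[[[0.3,0.4,0],[0.05,0.01,0]],[[0.62,0.8,0],[0.13,0.04,-0.01]],[[0.62,0.8,0],[0.2,0.05,-0.01]],[[0.62,0.8,0],[0.24,0.07,-0.02]],[[0.62,0.8,0],[0.24,0.07,-0.02]],[[0.62,0.8,0],[0.24,0.07,-0.02]]]'
python3 -c "
from h import *
go(-150,90);go(-90,30);print(ctrl.get_obs()['qpos'])"
```

```text
time: 2.1
tool_pos: [448.0, -294.1, 303.3]
orientation: [0.97, 0.139, -0.025, -0.196]
wrist_force: [0.5, 0.4, -0.2]
finger_gap: -0.1
gripper_force: 0.0
time: 2.7
tool_pos: [568.0, -139.0, 303.2]
orientation: [0.917, 0.112, -0.051, -0.379]
wrist_force: [-0.6, -0.4, 0.6]
finger_gap: 0.3
gripper_force: 0.0
(-150, 90) shift [-0.013  0.068 -0.808] turn [ 0.001 -0.005  0.   ]
(-90, 30) shift [-0.086  0.359 -1.108] turn [ 0.001 -0.005  0.   ]
[ 0.75033456  0.51432357 -0.41188456  1.39187899 -0.43625954  1.73848147
 -0.95932876]
```

Pre-pose reached; now I'll descend to beside the leaf and look from the wrist and scene cameras.

```bash
python3 -m pendant '[[[0,0.04,-0.2],[0,0,0]],[[-0.01,0.06,-0.4],[0,0,0]],[[-0.01,0.07,-0.6],[0,0,0]],[[-0.01,0.07,-0.75],[0,0,0]],[[-0.01,0.07,-0.81],[0,0,0]],[[-0.01,0.07,-0.81],[0,0,0]]]'
python3 - <<'E'
from h import *
go(-150,90);go(-90,30)
a,_=ctrl.get_image("wrist");b,d,X=cloud("scene")
cv2.imwrite("pics/w1.png",np.hstack([a[:,:,::-1][:, 80:480],cv2.resize(b[130:270,180:380],None,fx=2.0,fy=2.0)[:,:,::-1].repeat(1,0)[:420] if 0 else cv2.resize(b[100:310,170:370],(400,420))[:,:,::-1]]))
E
```

```text
time: 3.3
tool_pos: [564.6, -127.4, 140.9]
orientation: [0.917, 0.109, -0.051, -0.379]
wrist_force: [0.6, 0.0, 0.0]
finger_gap: -0.1
gripper_force: 0.0
(-150, 90) shift [0.004 0.01  0.004] turn [ 0.001 -0.006  0.003]
(-90, 30) shift [-0.069  0.301 -0.296] turn [ 0.001 -0.006  0.003]
```

View pics/w1.png

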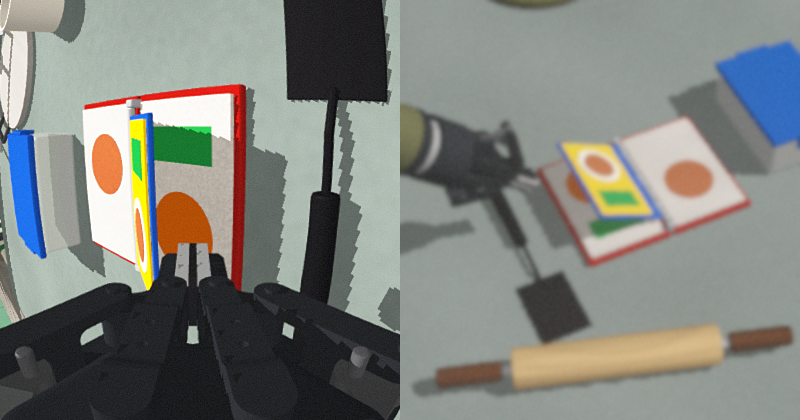

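The wrist view (left half) has the fingertips at (193,245), to the right of and below the leaf, whose edge runs from (150,115) to (155,290). There is open space over the right-hand page. The scene view agrees. Inserting along the tool axis.

```bash
python3 -m pendant '[[[-0.01,0.06,-0.06],[0,0,0]],[[-0.03,0.12,-0.12],[0,0,0]],[[-0.04,0.18,-0.18],[0,0,0]],[[-0.06,0.24,-0.24],[0,0,0]],[[-0.07,0.3,-0.29],[0,0,0]],[[-0.07,0.3,-0.29],[0,0,0]]]'
python3 - <<'E'
from h import *
go(-90,30)
a,_=ctrl.get_image("wrist");b,d,X=cloud("scene")
cv2.imwrite("pics/w2.png",np.hstack([a[:,:,::-1][:, 80:480],cv2.resize(b[100:310,170:370],(400,420))[:,:,::-1]]))
o=tcp(-90,30)
for ang,r in [(25,85),(45,80),(65,78),(90,78),(110,78),(135,78),(155,78)]:
    t=np.radians(ang);print(ang,((tcp(-r*np.cos(t),17+r*np.sin(t))-o)/200).round(2))
print(((tcp(78,29)-o)/200).round(3))
E
```

```text
time: 4.0
tool_pos: [551.4, -64.0, 84.5]
orientation: [0.917, 0.112, -0.05, -0.38]
wrist_force: [-0.2, -0.2, -0.4]
finger_gap: -0.0
gripper_force: 0.0
(-90, 30) shift [-0.003 -0.016 -0.014] turn [ 0.001 -0.005  0.   ]
25 [-0.02  0.06  0.11]
45 [-0.04  0.16  0.22]
65 [-0.07  0.28  0.29]
90 [-0.11  0.44  0.33]
110 [-0.14  0.57  0.3 ]
135 [-0.18  0.7   0.21]
155 [-0.2   0.78  0.1 ]
[-0.204  0.815 -0.005]
```

View pics/w2.png

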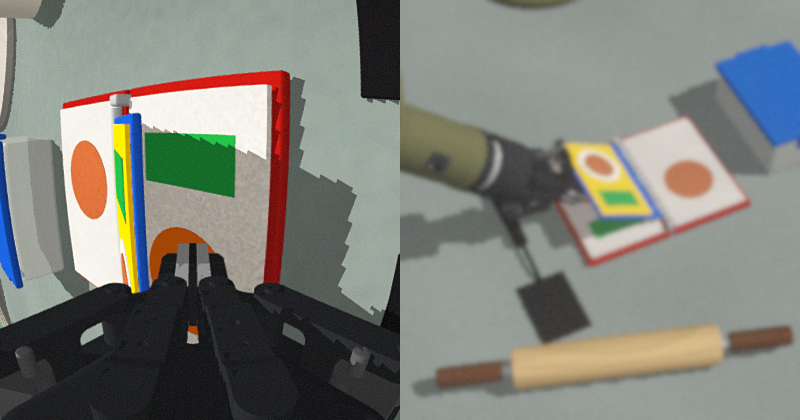

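The tip at (193,245) is now under the leaf (its edge is at x≈140 in the wrist view) with no contact yet. I'll swing up slowly along the arc.

```bash
python3 -m pendant '[[[0,0.01,0.03],[0,0,0]],[[0,0.02,0.06],[0,0,0]],[[-0.01,0.03,0.09],[0,0,0]],[[-0.01,0.04,0.125],[0,0,0]],[[-0.02,0.07,0.16],[0,0,0]],[[-0.02,0.1,0.2],[0,0,0]],[[-0.03,0.135,0.245],[0,0,0]],[[-0.04,0.17,0.27],[0,0,0]],[[-0.05,0.21,0.3],[0,0,0]],[[-0.065,0.26,0.325],[0,0,0]],[[-0.065,0.26,0.325],[0,0,0]]]'
python3 - <<'E'
from h import *
t=np.radians(65);go(-86*np.cos(t),17+86*np.sin(t))
a,_=ctrl.get_image("wrist");b,d,X=cloud("scene")
cv2.imwrite("pics/w3.png",np.hstack([a[:,:,::-1][:, 80:480],cv2.resize(b[100:310,170:370],(400,420))[:,:,::-1]]))
E
```

```text
time: 5.2
tool_pos: [538.2, -11.6, 150.0]
orientation: [0.917, 0.112, -0.05, -0.38]
wrist_force: [-0.5, 0.7, 0.2]
finger_gap: -0.0
gripper_force: 0.0
(np.float64(-36.345170509700154), np.float64(94.94246968515189)) shift [-0.002 -0.018 -0.017] turn [ 0.001 -0.005  0.   ]
```

View pics/w3.png

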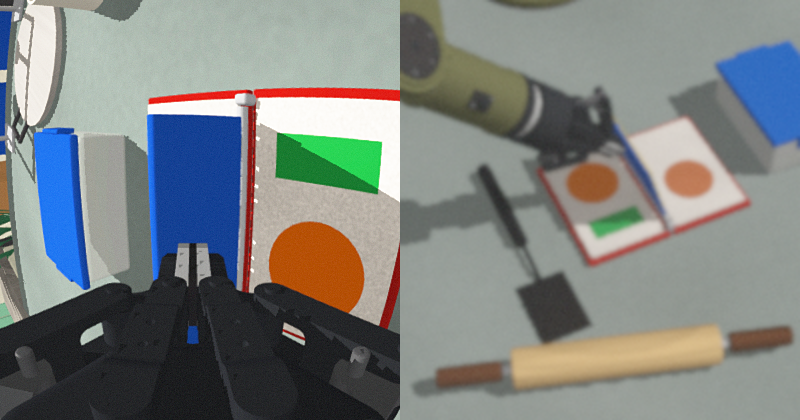

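The leaf is now steep: its bare blue face fills (150–240, 115–280) in the wrist view, with the tips on it at (193,250), and the force is low. Carrying on over the top and down.

```bash
python3 -m pendant '[[[-0.01,0.05,0.01],[0,0,0]],[[-0.025,0.1,0.02],[0,0,0]],[[-0.045,0.17,0.02],[0,0,0]],[[-0.06,0.24,0.005],[0,0,0]],[[-0.08,0.31,-0.015],[0,0,0]],[[-0.09,0.36,-0.04],[0,0,0]],[[-0.1,0.41,-0.07],[0,0,0]],[[-0.115,0.45,-0.105],[0,0,0]],[[-0.12,0.48,-0.15],[0,0,0]],[[-0.13,0.51,-0.2],[0,0,0]],[[-0.135,0.53,-0.24],[0,0,0]],[[-0.14,0.54,-0.28],[0,0,0]],[[-0.14,0.54,-0.28],[0,0,0]]]'
python3 - <<'E'
from h import *
go(78,29)
a,_=ctrl.get_image("wrist");b,d,X=cloud("scene")
cv2.imwrite("pics/w4.png",np.hstack([a[:,:,::-1][:, 80:480],cv2.resize(b[100:310,170:370],(400,420))[:,:,::-1]]))
E
```

```text
time: 6.6
tool_pos: [509.8, 94.3, 91.6]
orientation: [0.917, 0.11, -0.051, -0.38]
wrist_force: [-0.7, -0.7, 0.0]
finger_gap: -0.1
gripper_force: 0.0
(78, 29) shift [ 0.001  0.007 -0.055] turn [ 0.001 -0.006  0.002]
```

View pics/w4.png

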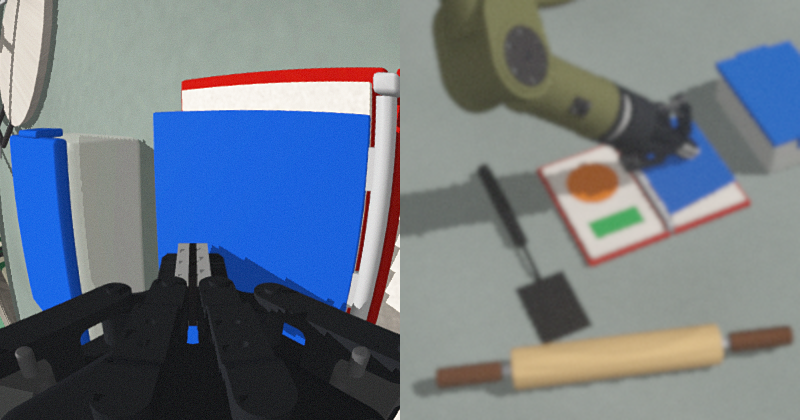

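The leaf is now past vertical on the left and nearly flat, with its free edge at x≈155 and the tips at (193,250) just inside it. Pressing down in small steps.

```bash
python3 -m pendant '[[[0,0,-0.02],[0,0,0]],[[0,0,-0.04],[0,0,0]],[[0,0,-0.05],[0,0,0]],[[0,0,-0.05],[0,0,0]]]'|sed -n '1,4p'; python3 -m pendant '[[[0,0,-0.01],[0,0,0]],[[0,0,-0.015],[0,0,0]],[[0,0,-0.015],[0,0,0]]]' |sed -n '1,4p'
```

```text
time: 7.1
tool_pos: [510.6, 94.0, 82.7]
orientation: [0.917, 0.11, -0.05, -0.379]
wrist_force: [0.3, -0.0, 0.3]
time: 7.4
tool_pos: [510.6, 94.1, 79.9]
orientation: [0.917, 0.11, -0.05, -0.379]
wrist_force: [-0.3, 1.5, -0.0]
```

```bash
for i in 1 2; do python3 -m pendant '[[[0,0,-0.01],[0,0,0]],[[0,0,-0.015],[0,0,0]],[[0,0,-0.015],[0,0,0]]]' |sed -n '2p;4p'; done
```

```text
tool_pos: [510.6, 94.1, 76.8]
wrist_force: [-0.5, 0.6, 0.7]
tool_pos: [510.8, 94.1, 74.6]
wrist_force: [-1.8, -1.6, 5.1]
```

```bash
python3 -m pendant '[[[0,0,-0.01],[0,0,0]],[[0,0,-0.015],[0,0,0]],[[0,0,-0.015],[0,0,0]]]' |sed -n '2p;4p'
```

```text
tool_pos: [511.0, 94.1, 73.7]
wrist_force: [-4.4, -6.7, 19.1]
```

A 19 N press against a firm stop, so the leaf is down. Backing off straight up, then looking.

```bash
python3 -m pendant '[[[0,0,0.03],[0,0,0]],[[0,0,0.1],[0,0,0]],[[0,0,0.25],[0,0,0]],[[0,0,0.45],[0,0,0]],[[0,-0.1,0.65],[0,0,0]],[[0,-0.3,0.85],[0,0,0]],[[0,-0.55,1],[0,0,0]],[[0,-0.8,1],[0,0,0]],[[0,-1,1],[0,0,0]],[[0,-1,1],[0,0,0]]]'|sed -n '1,4p'
python3 -m pendant '[[[0,-0.25,0],[0,0,0]],[[0,-0.5,0],[0,0,0]],[[0,-0.75,0],[0,0,0]],[[0,-1,0],[0,0,0]],[[0,-1,0],[0,0,0]]]'|sed -n '1,4p'
python3 - <<'E'
from h import *
im=[]
for c,(r0,r1,c0,c1) in(("top",(180,310,170,310)),("scene",(100,310,170,370))):
    p,d,X=cloud(c);im.append(cv2.resize(p[r0:r1,c0:c1],(400,420))[:,:,::-1])
    h=cv2.cvtColor(p,cv2.COLOR_RGB2HSV);x,y,z=X[...,0],X[...,1],X[...,2]
    reg=(d>0)&(x>380)&(x<660)&(y>-90)&(y<200)&(abs(z)<140)
    bl=reg&(h[...,0]>100)&(h[...,0]<130)&(h[...,1]>150)&(z<60);bl=cv2.erode(bl.astype(np.uint8),np.ones((3,3)))>0
    P=X[bl];w,V=np.linalg.eigh(np.cov(P.T));n=V[:,0]*np.sign(V[2,0]);m=P.mean(0)
    nb=n@np.r_[B,0]
    print(c,len(P),m.round(1),"tilt across spine",np.arctan2(nb,n[2]).round(3),"along",np.arctan2(n[:3]@S,n[2]).round(3))
    red=reg&((h[...,0]<8)|(h[...,0]>172))&(h[...,1]>110)&(z<25)
    print(cv2.minAreaRect(X[red][:,:2].astype(np.float32)))
cv2.imwrite("pics/f.png",np.hstack(im))
E
```

```text
time: 9.3
tool_pos: [510.5, -114.2, 270.5]
orientation: [0.919, 0.105, -0.048, -0.377]
wrist_force: [1.0, -0.5, -0.3]
time: 9.8
tool_pos: [508.6, -313.4, 268.6]
orientation: [0.919, 0.105, -0.05, -0.378]
wrist_force: [-0.7, -0.9, -0.2]
top 1862 [502.2 122.3  19. ] tilt across spine 0.005 along -0.002
((516.4404296875, 70.21256256103516), (180.1907501220703, 237.4688720703125), 14.281342506408691)
scene 960 [503.8 124.4  19.5] tilt across spine 0.002 along 0.003
((581.5942993164062, 43.609092712402344), (282.33038330078125, 135.6446990966797), 67.76461029052734)
```

View pics/f.png

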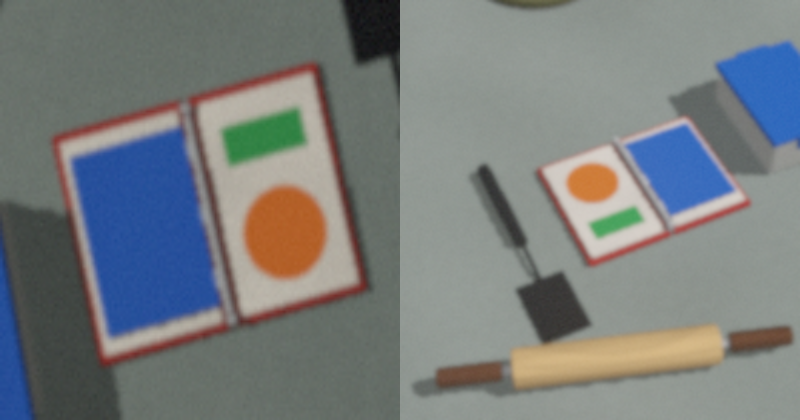

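The leaf lies flat on the left page: blue face up, tilt about 0.00 rad, top at 19 mm. The book hasn't moved and the hand is clear.

```bash
python3 -c "
from station import ctrl
print(ctrl.hand_in())"
```

```text
the job is handed in; nothing more can be done
None
```

The leaf is turned over the spine and lies flat on the left-hand page, the book is where it was, the hand is well clear, and the job was handed in at about 10 s of the 42 s allowed.

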